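# Free the plug gauge from the bench centres and hold it up level

### The job

The plug gauge in the small bench centres is caught by the tailstock's sleeve: slide the tailstock all the way back to its stop while the gauge stays in its rests, then grip the gauge by its hexagonal handle, lift it straight up about 10 cm above its rests, keeping it level all the way, and hold it there, still and level, for three seconds so that it can be inspected. Finish while still holding it up: do not put it down or let go. Leave the tailstock back at its stop and do not disturb the things lying around the fixture.

Things in the scene. Friction and masses are not known exactly. Their poses are not given: they have to be found in the camera images.
- fixture: Bench centres fixed to the worktop: grey base 84 x 258 mm, 14 mm thick, from y = -185 to +73 mm. Origin on the worktop under the middle of the gauge's place; y runs along the base from the tailstock (-y) to the fixed end plate (y = 59 to 71 mm, top 88 mm up), z is up. A rail 30 mm wide, top 22 mm up, runs along its middle; a block at the -y end stops the tailstock.
- gauge_seat (a point): Where the gauge's centre is while it lies in its rests, 67.5 mm above the fixture's origin; axes as the fixture's. Two steel rests, 42 mm across, open at the top, carry the gauge 55 mm above the worktop: at y = -38 to -30 and 40 to 50 mm, with cheeks 30 mm apart rising to 63 mm. Between the rests there is free air beside and, for 33 mm, below the gauge.
- tailstock (a joint): Slide of the tailstock, m: 0 = fully forward (its sleeve, 38 mm outside, 30 mm inside, reaches 14 mm over the gauge's end), 0.045 = against its rear stop (sleeve 30 mm clear of the gauge). Grows as the tailstock moves to the fixture's -y; starts at 0 to 0.008. Friction of about 2.5 N holds it where it is left.
- tailstock_knob (a point): On the axis of the upright black knob on the tailstock, moving with it, 114 mm above the worktop and, at joint 0, 98 mm to the fixture's -y from the gauge's place. The knob is a cylinder 20 mm in diameter, to be gripped from 97 to 128 mm above the worktop. The grey block under it is 36 x 40 mm, its top 85 mm above the worktop.
- gauge_centre (a point): Middle of the steel plug gauge in the fixture (111 mm long, 0.2 to 0.35 kg), half-way up. y runs along it, level in the rests; z up. Hexagonal handle 24 mm wide, 23 mm high, y = -11 to +55 mm (free of the rests up to +40); neck 16 mm in diameter, -30 to -11 mm; round plug 26 mm in diameter, -55 to -30 mm, under the sleeve. Centre of mass about y = -3 mm.
- other_gauge: Bystander: a similar steel plug gauge, 25 x 112 x 26 mm, lying on the worktop beside the fixture, origin under its middle. Not to be moved.
- ring: Bystander: a plain steel setting ring, 45 mm in diameter, 12 mm high, on the worktop; origin at the centre of its underside. Not to be moved.
- nut: Bystander: a steel nut with pin holes, 29 x 26 x 23 mm, on the worktop; origin at the centre of its underside. Not to be moved.

How it is judged:
On the way, in this order (a step that is already met when the one before it is completed fails the run):
1. the tailstock is back at its stop while the gauge still lies in its rests (value of joint tailstock above 0.041 m and z of gauge_centre in the frame of gauge_seat below 0.006 m and horizontal distance between gauge_centre and gauge_seat below 0.01 m), for 0.2 s.
2. the gauge is held level and still above its rests (z of gauge_centre in the frame of gauge_seat between 0.07 and 0.15 m and horizontal distance between gauge_centre and gauge_seat below 0.04 m and angle between gauge_centre's own y axis and vertical between 1.4 and 1.74 rad and contact force between gauge and the fingers above 1 N and contact force between gauge and fixture below 0.05 N and linear speed of gauge below 0.03 m/s and angular speed of gauge below 0.25 rad/s and value of joint tailstock above 0.041 m), for 2 s.
At the end, for the whole second after the job is handed in: The fingers alone hold the gauge still (30 mm/s, 0.25 rad/s), its centre 70 to 150 mm above its place in the rests and within 40 mm of it sideways, its axis within 10 degrees of level; the tailstock is within 4 mm of its rear stop. All this through the last second, still gripped (all of step 2); the arm keeps its last pose, push and grip.
It fails at once if the gauge's axis tips more than 20 degrees out of level (angle between gauge_centre's own y axis and vertical below 1.22 rad or angle between gauge_centre's own y axis and vertical above 1.92 rad).
It fails at once if a bystander is moved by more than 15 mm (distance of any of other_gauge, ring, nut from where it was at the start of the episode above 0.015 m).
It also fails if it takes over 48 s, if anything falls off the work surface, if the arm or the gripper's body presses on something with over 40 N, if the wrist force passes 120 N, or if a joint passes its speed limit or range.

### The arm

A 6-joint arm with a two-finger parallel gripper is mounted at the origin on a cart in front of the work surface, level with it; the furniture and walls round the work are solid. World frame = base frame: x ahead of the robot, y to its left, z up, the work surface at z = 0. Lengths are in m, angles in rad, forces in N, time in s.
With the tool pointing down it reaches from about 0.35 to 0.975 m from the base axis. Payload 4.9 kg.
Tool frame: the origin (TCP) lies at the very end of the fingers, on their centre line; the grasp point (between the pads) lies 19 mm behind it; z points along the fingers, y is the direction in which the jaws open and shut (so a half turn about z gives the same grasp; the last joint's range is limited). The gripper opens to 85 mm and grips with 20 to 120 N. Pads are 22 mm wide; open, the fingers measure 114 mm over their backs; the gripper's body (76 mm by 85 mm) begins 54 mm behind the grasp point. The pads swing forward as they close: fully open they stand 13 mm farther back than shut.
Start: joints at [-1.449, 0.053, 1.613, -0, 1.476, -0.119], TCP at [0.149, -0.607, 0.207] pointing down, gripper open.
Joint ranges: [-3.01, 3.01], [-1.01, 2.22], [0.06, 2.58], [-1.02, 4.17], [0.09, 2.62], [-3.14, 3.14]. Speed limits (rad/s): [2.57, 2.57, 3.14, 3.14, 3.14, 3.14].

### API

Orientations are given as a unit quaternion [w, x, y, z].
In Python, from plant import state, eyes, job_done gives the robot as it stands.
- The arm moves only by the tool apply_moves, never from a script. Its argument "commands" is a list of rows, each an object with "linear": the shift along the tool's x, y, z in m, a list of three; "delta_rot": the turn, a rotation vector about the tool's x, y, z in degrees, a list of three; "fingers": the closure in counts, from 0 (fully open) to 255 (shut). In form: [{"linear": [x, y, z], "delta_rot": [wx, wy, wz], "fingers": fingers}, ...]. A call has exactly 8 rows; each row is the pose to reach, as a shift and turn from the pose commanded when the call began, along the tool's axes at that moment; what a row does not reach only later rows make up. A row lasts 1/10 s, in which the tool goes at most 50 mm and 8.59 degrees, less where a joint would pass 70% of its speed; a pose out of reach is approached as far as the arm can. A call with a gripper value outside its range is refused whole. The fingers move at their own pace and stop on an object; the grip force is fixed at half the most. Time passes only in rows, so rows that repeat a pose let the fingers close, or fill a call up. It gives the time, the measured TCP pose, the force and the opening at its end, in the units of the state.
- state(): the state, without advancing time (a new reading comes with each control period).
- eyes.grab_frame(name): name is "side" or "top" or "wrist"; returns the picture (384x512x3 uint8, red, green, blue); there is no depth.
- eyes.camera_params(name): a dict with "fx", "fy", "cx", "cy" (pixels), "k1" (the pictures are not rectified: a ray, as slopes to the right and down, at radius r is drawn at 1 + k1 r^2 times it, then the intrinsics apply), "position" and "rotation" of the camera in the world; the wrist camera has in their place "T_tool_cam" (4x4, takes a point from camera to tool coordinates, whose origin is the TCP and whose axes are the flange's). Camera axes: x right, y down, z forward; pixel columns grow to the right and rows downward; lengths in m; the calibration is good to about 2 mm. A picture is of the moment at which its call begins: read the wrist's pose just before it. camera_params takes no time and is no camera call.
- job_done(): hands the job in, once; it reports no verdict.
The state is a dict: "time": time; "joint_pos": joint angles; "joint_vel": joint speeds; "joint_efforts": joint torques, N m; "tool_pos": TCP position; "tool_rot": TCP orientation; "contact_force": force on the tool from outside, world axes, zero at the start; "ft_torque": the same for the moment, N m; "gripper_width": opening from 0.0 (shut) to 1.0 (fully open).
Only numpy, scipy, OpenCV 4.12 (cv2) and the standard library are available. Lean on these libraries where they do the work, as an engineer would, in place of code of your own. Each camera call takes 0.05 s, during which the arm holds its last target.

## Working session

There is one attempt and no reset: what is moved stays moved. The work goes in short steps, Python scripts to look and compute and a tool call to move; the robot and the scene stay as the last step left them, time stands still between calls to the robot, and variables do not carry over. Pictures are saved under pics/ and viewed, and the job is handed in when it is done.

Besides the shell and the picture viewer there is one more tool, called after "Emit:" as a command line: name --argument value ..., lists and objects as JSON in quotes. apply_moves: Moves the arm, as the interface text tells. Its arguments: {"type":"object","properties":{"commands":{"type":"array","items":{"type":"object","properties":{"linear":{"type":"array","items":{"type":"number"}},"delta_rot":{"type":"array","items":{"type":"number"}},"fingers":{"type":"number"}}}}},"required":["commands"]}

```bash
mkdir -p pics; ls
cat > h.py <<'E'
import numpy as np, cv2
from plant import state, eyes, job_done
from scipy.spatial.transform import Rotation as R
def rot(q): return R.from_quat([q[1],q[2],q[3],q[0]]).as_matrix()
def cam(name):
    p=eyes.camera_params(name)
    if 'T_tool_cam' in p:
        s=state(); T=np.array(p['T_tool_cam']); M=rot(s['tool_rot'])
        p['R']=M@T[:3,:3]; p['t']=M@T[:3,3]+np.array(s['tool_pos'])
    else:
        r=np.array(p['rotation']); p['R']=r if r.shape==(3,3) else rot(r); p['t']=np.array(p['position'])
    return p
def ray(p,uv):
    a=np.array([(uv[0]-p['cx'])/p['fx'],(uv[1]-p['cy'])/p['fy']]); b=a.copy()
    for _ in range(30): b=a/(1+p['k1']*(b@b))
    d=p['R']@np.array([b[0],b[1],1.]); return p['t'],d/np.linalg.norm(d)
def onz(p,uv,z):
    o,d=ray(p,uv); return o+d*(z-o[2])/d[2]
def proj(p,X):
    c=p['R'].T@(np.array(X)-p['t']); s=c[:2]/c[2]; s=s*(1+p['k1']*(s@s)); return np.array([s[0]*p['fx']+p['cx'],s[1]*p['fy']+p['cy']])
def tri(*rs):
    A=0;b=0
    for o,d in rs:
        P=np.eye(3)-np.outer(d,d); A=A+P; b=b+P@o
    X=np.linalg.solve(A,b); return X,[np.linalg.norm((np.eye(3)-np.outer(d,d))@(X-o)) for o,d in rs]
E
python3 - <<'E'
from h import *
import pickle
s=state(); print(s)
P={}
for n in ['side','top','wrist']:
    P[n]=cam(n); im=eyes.grab_frame(n); cv2.imwrite(f'pics/{n}0.png',im[:,:,::-1]); print(n,{k:np.round(v,4).tolist() for k,v in P[n].items()})
pickle.dump(P,open('P0.pkl','wb'))
E
```

```text
pics
{'time': 0.0, 'joint_pos': array([-1.44900031e+00,  5.33489514e-02,  1.61426352e+00,  3.73879170e-06,
        1.47600358e+00, -1.19015745e-01]), 'joint_vel': array([ 0.00149009, -0.00029617,  0.00077711, -0.00048057,  0.00074896,
       -0.00049265]), 'joint_efforts': array([ 2.19489098e-04, -3.93679404e+01, -3.70177746e+01, -9.34516106e-05,
        7.15691902e-03,  6.62242996e-06]), 'tool_pos': array([ 0.14896816, -0.60630809,  0.20578618]), 'tool_rot': array([-1.01170204e-03,  9.92759478e-01,  1.20114923e-01,  4.54418147e-07]), 'contact_force': array([-0.40210388, -0.02258327, -0.04578975]), 'ft_torque': array([-0.00943584, -0.02558027, -0.00475818]), 'gripper_width': 0.9984563529787113}
side {'fx': 465.5217, 'fy': 465.5217, 'cx': 255.2358, 'cy': 188.4522, 'k1': -0.0972, 'position': [0.384, 0.8131, 0.46], 'rotation': [0.0692, -0.0859, 0.8389, -0.533], 'R': [[-0.9757, -0.0703, 0.2077], [-0.2179, 0.4171, -0.8823], [-0.0246, -0.9061, -0.4223]], 't': [0.384, 0.8131, 0.46]}
top {'fx': 382.4008, 'fy': 382.4008, 'cx': 252.0868, 'cy': 190.6615, 'k1': -0.1056, 'position': [0.4284, 0.0742, 0.922], 'rotation': [-0.0483, 0.7133, -0.6956, 0.0717], 'R': [[0.0221, -0.9853, 0.1694], [-0.9991, -0.0278, -0.0308], [0.0351, -0.1685, -0.9851]], 't': [0.4284, 0.0742, 0.922]}
wrist {'fx': 296.8736, 'fy': 296.8736, 'cx': 255.2022, 'cy': 190.8594, 'k1': -0.0255, 'T_tool_cam': [[-0.0005, -0.9647, -0.2632, 0.0657], [1.0, -0.0005, 0.0, 0.0007], [-0.0002, -0.2632, 0.9647, -0.1665], [0.0, 0.0, 0.0, 1.0]], 'R': [[0.238, -0.937, -0.2558], [-0.9713, -0.2301, -0.061], [-0.0017, 0.263, -0.9648]], 't': [0.213, -0.5917, 0.3724]}
```

View pics/side0.png

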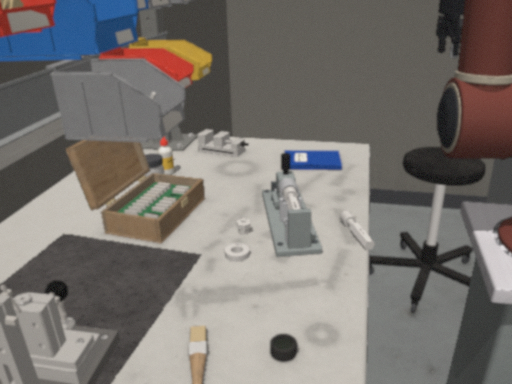

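View pics/top0.png

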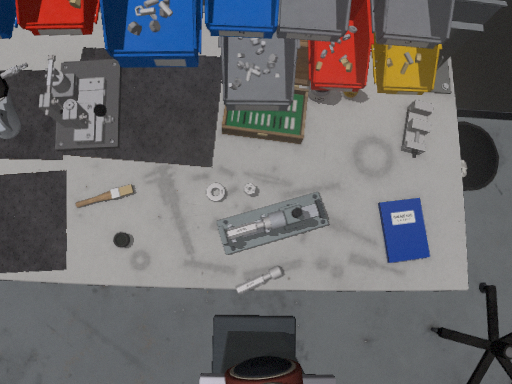

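The side view shows the fixture at about (290,215), with its knob at (286,163). In the top view the base spans (218,225) to (328,218), the knob is near (297,212), the other gauge at (260,280), the ring at (215,192) and the nut at (250,189). I'll zoom in next.

Run:
```python
import cv2
a=cv2.imread('pics/top0.png')[170:300,200:345]; cv2.imwrite('pics/topz.png',cv2.resize(a,None,fx=5,fy=4.6*5/4.6*0.9,interpolation=cv2.INTER_CUBIC)[:600])
a=cv2.imread('pics/side0.png')[145:260,225:385]; cv2.imwrite('pics/sidez.png',cv2.resize(a,None,fx=5,fy=5,interpolation=cv2.INTER_CUBIC))
```

```text
(no output)
```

View pics/topz.png

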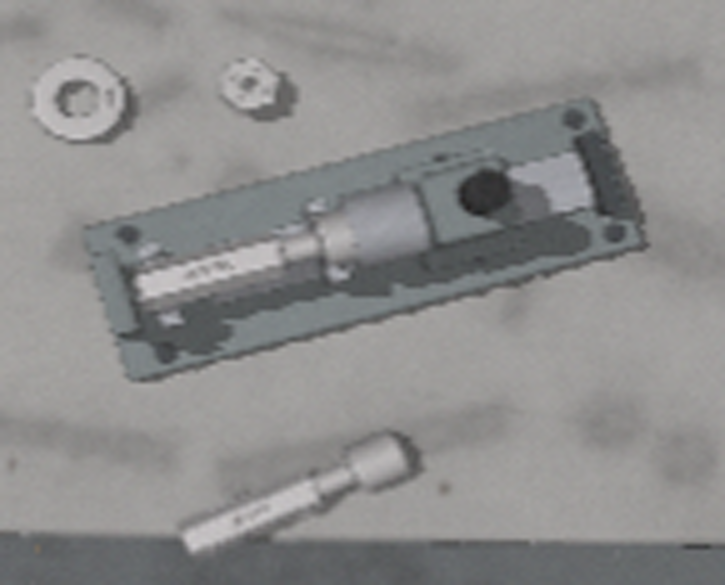

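View pics/sidez.png

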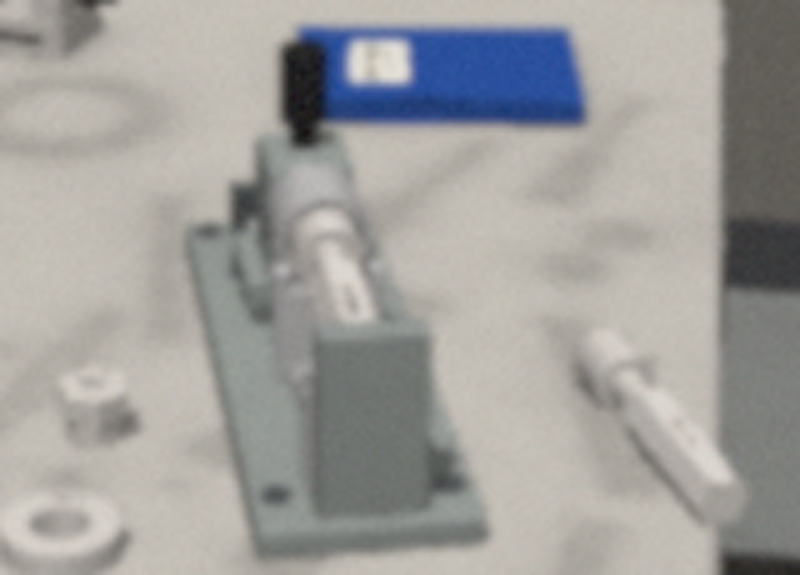

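Run:
```python
from h import *
import pickle
P=pickle.load(open('P0.pkl','rb'))
t=P['top'];s=P['side']
z=lambda x,y:(x/5+200,y/4.5+170)
for n,uv,h in [('c++?',(85,230),.014),('far right',(600,98),.014),('near right',(648,243),.014),('near left',(140,378),.014)]:
    print(n,onz(t,z(*uv),h).round(4))
zs=lambda x,y:(x/5+225,y/5+145)
for n,uv in [('far-x',(253,545)),('near-x',(486,530)),('back',(188,232))]: print(n,onz(s,zs(*uv),.014).round(4))
print('knob top',tri(ray(t,z(487,193)),ray(s,zs(304,44))))
print('knob128',onz(t,z(487,193),.128))
# handle line top at z=.079
print('handle',onz(t,z(140,287),.079),onz(t,z(278,250),.079))
print('ring',onz(t,z(80,98),.012),'nut',onz(t,z(250,83),.023),'og',onz(t,z(190,540),.02),onz(t,z(390,460),.02))
# handle -y end, gauge: side view handle/plug junction
```

```text
c++? [0.5088 0.1274 0.014 ]
far right [ 0.5864 -0.1196  0.014 ]
near right [ 0.5084 -0.1425  0.014 ]
near left [0.4321 0.0989 0.014 ]
far-x [0.5094 0.1391 0.014 ]
near-x [0.4307 0.1152 0.014 ]
back [ 0.5837 -0.1063  0.014 ]
knob top (array([ 0.52097172, -0.04653713,  0.12971964]), [np.float64(0.000937137355203361), np.float64(0.0009371373552032805)])
knob128 [ 0.52023446 -0.04689972  0.128     ]
handle [0.47585395 0.09852656 0.079     ] [0.49545241 0.03829875 0.079     ]
ring [0.57965799 0.13256928 0.012     ] nut [0.58817419 0.05113383 0.023     ] og [0.35019435 0.07327685 0.02      ] [ 0.39260222 -0.01866478  0.02      ]
```

```bash
cat >> h.py <<'E'
def plan(pos,heading):
    s=state(); M=rot(s['tool_rot']); a=np.radians(heading)
    T=np.array([[np.cos(a),np.sin(a),0],[np.sin(a),-np.cos(a),0],[0,0,-1]])
    print('lin',(M.T@(np.array(pos)-s['tool_pos'])).round(4).tolist(),'rot',np.degrees(R.from_matrix(M.T@T).as_rotvec()).round(2).tolist(),'t',s['time'],'F',np.round(s['contact_force'],1),'w',round(s['gripper_width'],3))
E
python3 -c "
from h import *
plan([.50,.02,.27],107.5)"
```

```text
lin [0.4903, -0.5247, -0.063] rot [-0.06, -0.08, -93.7] t 0.15 F [-0.1  0.9 -0.1] w 1.006
```

Emit:
apply_moves --commands '[{"linear": [0.02, -0.02, -0.01], "delta_rot": [0, 0, -3], "fingers": 0}, {"linear": [0.05, -0.05, -0.02], "delta_rot": [0, 0, -9], "fingers": 0}, {"linear": [0.08, -0.085, -0.03], "delta_rot": [0, 0, -16], "fingers": 0}, {"linear": [0.11, -0.118, -0.04], "delta_rot": [0, 0, -23], "fingers": 0}, {"linear": [0.14, -0.15, -0.05], "delta_rot": [0, 0, -30], "fingers": 0}, {"linear": [0.17, -0.182, -0.06], "delta_rot": [0, 0, -37], "fingers": 0}, {"linear": [0.2, -0.214, -0.063], "delta_rot": [0, 0, -44], "fingers": 0}, {"linear": [0.23, -0.246, -0.063], "delta_rot": [0, 0, -51], "fingers": 0}]'

```text
time: 0.95
tool_pos: [0.3144, -0.3118, 0.2707]
tool_rot: [0.001, 0.843, 0.538, 0.0]
contact_force: [0.6, -0.8, 0.1]
gripper_width: 1.002
```

```bash
python3 -c "
from h import *
plan([.50,.02,.27],107.5)"
```

```text
lin [0.3791, 0.0284, 0.0005] rot [0.07, 0.07, -42.44] t 0.95 F [ 0.6 -0.8  0.1] w 1.002
```

Emit:
apply_moves --commands '[{"linear": [0.047, 0.004, 0], "delta_rot": [0, 0, -6], "fingers": 0}, {"linear": [0.095, 0.007, 0], "delta_rot": [0, 0, -12], "fingers": 0}, {"linear": [0.143, 0.011, 0], "delta_rot": [0, 0, -18], "fingers": 0}, {"linear": [0.191, 0.014, 0], "delta_rot": [0, 0, -24], "fingers": 0}, {"linear": [0.239, 0.018, 0], "delta_rot": [0, 0, -30], "fingers": 0}, {"linear": [0.287, 0.021, 0], "delta_rot": [0, 0, -36], "fingers": 0}, {"linear": [0.335, 0.025, 0], "delta_rot": [0, 0, -41], "fingers": 0}, {"linear": [0.37, 0.028, 0], "delta_rot": [0, 0, -42.4], "fingers": 0}]'

```text
time: 1.75
tool_pos: [0.4972, 0.0124, 0.2697]
tool_rot: [-0.0, 0.592, 0.806, 0.0]
contact_force: [-0.3, -0.7, 0.5]
gripper_width: 1.0
```

Run:
```python
from h import *
import pickle
P=cam('wrist'); print(state()['joint_vel'].round(3)); im=eyes.grab_frame('wrist'); pickle.dump(P,open('W1.pkl','wb'))
cv2.imwrite('pics/w1.png',im[:,:,::-1])
cv2.imwrite('pics/w1z.png',cv2.resize(im[:,:,::-1],None,fx=1.5,fy=1.5,interpolation=cv2.INTER_CUBIC))
plan([.50,.02,.27],107.5)
```

```text
[ 0.656  0.448 -0.356 -0.017 -0.091  0.449]
lin [0.0038, 0.0027, -0.0006] rot [0.1, -0.19, 0.1] t 1.8 F [-2.2  1.4 -1. ] w 0.999
```

View pics/w1z.png

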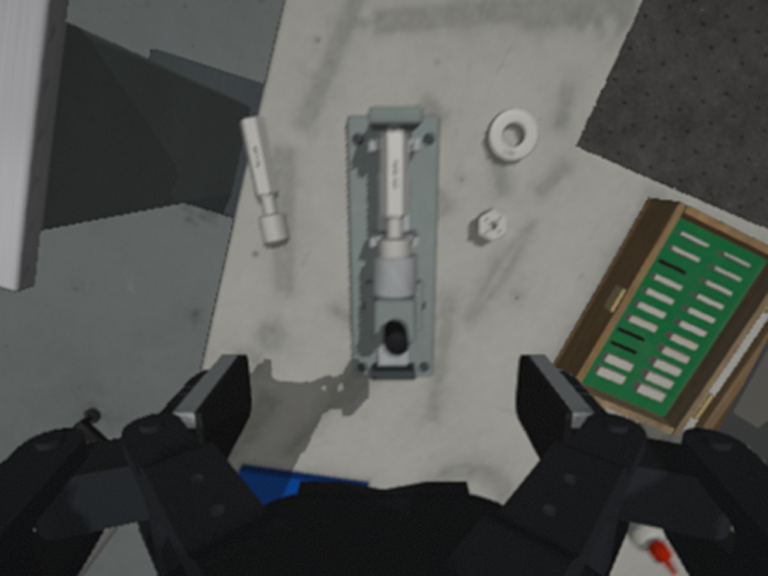

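The wrist view is upright on the fixture, but the arm was still moving when I took it. I'll retake it at rest and zoom in.

Run:
```python
from h import *
import pickle
print(state()['joint_vel'].round(3))
eyes.grab_frame('wrist');eyes.grab_frame('wrist')
P=cam('wrist'); print(state()['joint_vel'].round(3)); im=eyes.grab_frame('wrist'); pickle.dump(P,open('W1.pkl','wb'))
cv2.imwrite('pics/w1b.png',im[:,:,::-1])
cv2.imwrite('pics/w1bz.png',cv2.resize(im[60:260,210:320,::-1],None,fx=5,fy=3,interpolation=cv2.INTER_CUBIC))
print(P['t'],state()['tool_pos'])
```

```text
[-0.076 -0.038  0.038 -0.05   0.036 -0.073]
[-0.05  -0.024  0.016 -0.011  0.007 -0.007]
[0.47650108 0.07385615 0.43588729] [0.49642779 0.01013809 0.26947051]
```

View pics/w1bz.png

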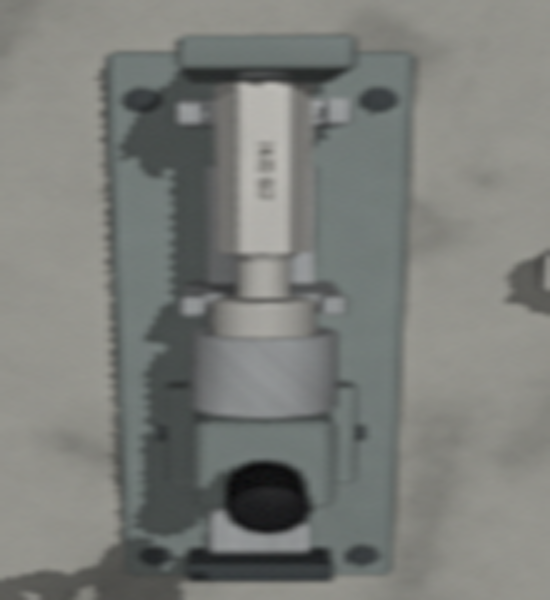

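Run:
```python
from h import *
import pickle
W=pickle.load(open('W1.pkl','rb'));P=pickle.load(open('P0.pkl','rb'))
z=lambda x,y:(x/5+210-.4,y/3+60-.33)
zt=lambda x,y:(x/5+200-.4,y/4.5+170-.4)
zs=lambda x,y:(x/5+225-.4,y/5+145-.4)
c=[onz(W,z(*u),.014) for u in [(108,57),(413,57),(390,573),(125,575)]]
for q in c: print(q.round(4))
d=(c[0]+c[1]-c[2]-c[3])/2; print('len',np.linalg.norm(d),'wid',np.linalg.norm(c[1]-c[0]),np.linalg.norm(c[2]-c[3]),'yaw',np.degrees(np.arctan2(-d[0],d[1])))
print('mid',sum(c)/4)
print('knob',onz(W,z(268,492),.128),tri(ray(W,z(268,492)),ray(P['top'],zt(487,193)),ray(P['side'],zs(304,44))))
print('handle end',onz(W,z(264,253),.079),onz(W,z(266,85),.079))
print('handle end tri',tri(ray(W,z(264,253)),ray(P['top'],zt(277,248))))
print('neck/plug edge',tri(ray(W,z(264,300)),ray(P['top'],zt(318,235))))
```

```text
[0.4329 0.1031 0.014 ]
[0.511  0.1275 0.014 ]
[ 0.5873 -0.1132  0.014 ]
[ 0.5087 -0.139   0.014 ]
len 0.2531332539976454 wid 0.08175048400634777 0.0827308353842004 yaw 17.48524025455725
mid [ 0.50998328 -0.00540541  0.014     ]
knob [ 0.52080124 -0.03964988  0.128     ] (array([ 0.52107618, -0.04231143,  0.13122888]), [np.float64(0.0036564428907884913), np.float64(0.0032446602268969183), np.float64(0.0013465670887565383)])
handle end [0.49586957 0.03888716 0.079     ] [0.47692544 0.0996649  0.079     ]
handle end tri (array([0.49516383, 0.04071606, 0.09976736]), [np.float64(0.0004670085536707425), np.float64(0.0004670085536707651)])
neck/plug edge (array([0.50168556, 0.02283152, 0.09379218]), [np.float64(0.0011318748201856858), np.float64(0.0011318748201858818)])
```

Run:
```python
from h import *
import pickle
W=pickle.load(open('W1.pkl','rb'));P=pickle.load(open('P0.pkl','rb'))
z=lambda x,y:(x/5+210-.4,y/3+60-.33)
zt=lambda x,y:(x/5+200-.4,y/4.5+170-.4)
zs=lambda x,y:(x/5+225-.4,y/5+145-.4)
print('handle end',tri(ray(W,z(264,253)),ray(P['side'],zs(328,240)),ray(P['top'],zt(277,248))))
print('knob',tri(ray(W,z(268,506)),ray(P['top'],zt(487,193)),ray(P['side'],zs(304,44))))
plan([.5215,-.046,.14],107.5)
```

```text
handle end (array([0.49721243, 0.03994794, 0.08665323]), [np.float64(0.001784309558929943), np.float64(0.002326002105588013), np.float64(0.0005528667917095174)])
knob (array([ 0.52174424, -0.04473944,  0.13099429]), [np.float64(0.0009566501846609977), np.float64(0.0013446204962775257), np.float64(0.0007377211076330883)])
lin [-0.0611, 0.0074, 0.1295] rot [-0.08, -0.0, -0.22] t 1.95 F [ 0.4 -0.5 -1.1] w 0.998
```

Emit:
apply_moves --commands '[{"linear": [-0.02, 0.002, 0.02], "delta_rot": [0, 0, 0], "fingers": 0}, {"linear": [-0.045, 0.005, 0.05], "delta_rot": [0, 0, 0], "fingers": 0}, {"linear": [-0.061, 0.007, 0.08], "delta_rot": [0, 0, 0], "fingers": 0}, {"linear": [-0.061, 0.007, 0.11], "delta_rot": [0, 0, 0], "fingers": 0}, {"linear": [-0.061, 0.007, 0.14], "delta_rot": [0, 0, 0], "fingers": 0}, {"linear": [-0.061, 0.007, 0.165], "delta_rot": [0, 0, 0], "fingers": 0}, {"linear": [-0.061, 0.007, 0.173], "delta_rot": [0, 0, 0], "fingers": 0}, {"linear": [-0.061, 0.007, 0.173], "delta_rot": [0, 0, 0], "fingers": 0}]'

```text
time: 2.75
tool_pos: [0.52, -0.0473, 0.0958]
tool_rot: [-0.001, 0.594, 0.804, -0.001]
contact_force: [-1.1, 0.7, 0.5]
gripper_width: 0.999
```

Run:
```python
from h import *
import pickle
eyes.grab_frame('wrist')
P=cam('wrist'); im=eyes.grab_frame('wrist'); pickle.dump(P,open('W2.pkl','wb'))
cv2.imwrite('pics/w2.png',cv2.resize(im[:,:,::-1],None,fx=1.5,fy=1.5,interpolation=cv2.INTER_CUBIC))
im=eyes.grab_frame('side'); cv2.imwrite('pics/s2.png',cv2.resize(im[120:280,220:390,::-1],None,fx=3.5,fy=3.5,interpolation=cv2.INTER_CUBIC))
plan([.5215,-.046,.096],107.5); print(state()['tool_pos'])
```

```text
lin [0.0015, -0.0006, 0.003] rot [0.16, 0.1, -0.34] t 2.9 F [0.  0.3 0.5] w 1.004
[ 0.52253897 -0.04722943  0.09905001]
```

View pics/w2.png

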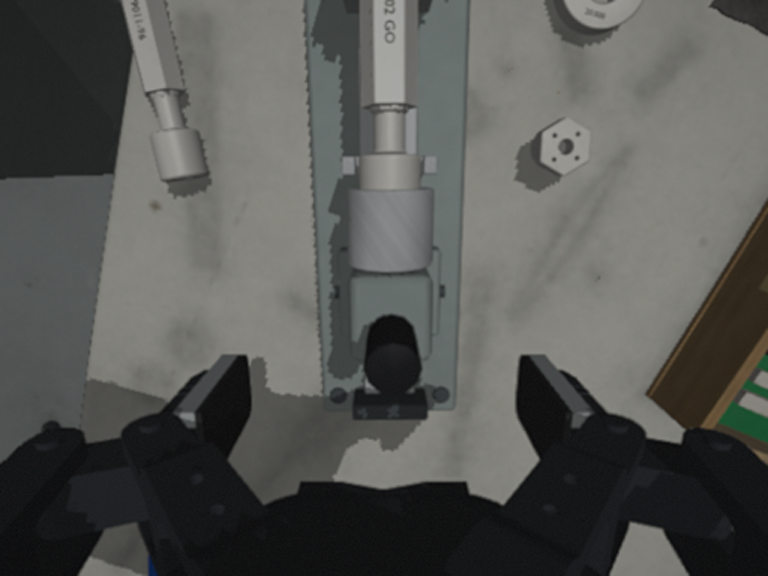

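View pics/s2.png

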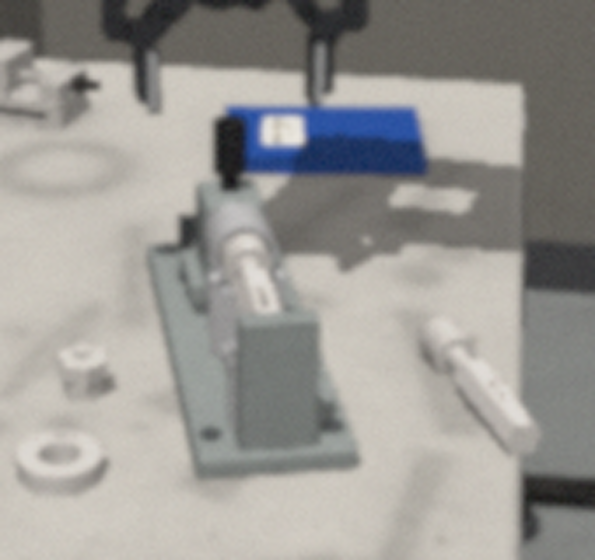

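Run:
```python
from h import *
import pickle
P=pickle.load(open('P0.pkl','rb'))['side'];W=pickle.load(open('W2.pkl','rb'))
f=lambda X:(proj(P,X)-[220,120])*3.5
s=state();M=rot(s['tool_rot']);t=s['tool_pos'];print(s['joint_vel'].round(3))
for y in(-.045,0,.045):
  for dz in (0,-.013): print(y,dz,f(t+M@[0,y,dz]), proj(W,t+M@[0,y,dz])*1.5)
print(f([.5215,-.0455,.128]),proj(W,[.5215,-.0455,.128])*1.5)
u=(392,372);print(onz(W,(u[0]/1.5-.2,u[1]/1.5-.2),.128))
print(onz(W,(388/1.5,105/1.5),.079))
```

```text
[ 0.008 -0.005 -0.008  0.001 -0.001  0.   ]
-0.045 0 [306.25051078 163.78505425] [275.07577475 337.57106501]
-0.045 -0.013 [306.81050892 142.92534272] [266.78819069 350.6846841 ]
0 0 [229.29294165 167.64909034] [388.33914178 337.64199347]
0 -0.013 [229.41310281 146.72988093] [388.66093964 350.80144766]
0.045 0 [151.72652261 171.57315713] [501.72402977 337.54238589]
0.045 -0.013 [151.39867021 150.60397048] [510.6705509  350.66989192]
[230.72460366 121.8860418 ] [387.93567774 364.72619351]
[ 0.5234577  -0.04755849  0.128     ]
[0.49629712 0.03751753 0.079     ]
```

Run:
```python
from h import *
im=eyes.grab_frame('side'); cv2.imwrite('pics/s3.png',cv2.resize(im[90:190,230:340,::-1],None,fx=6,fy=6,interpolation=cv2.INTER_CUBIC))
im=eyes.grab_frame('top'); cv2.imwrite('pics/t3.png',cv2.resize(im[150:290,200:360,::-1],None,fx=4,fy=4,interpolation=cv2.INTER_CUBIC))
```

```text
(no output)
```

View pics/s3.png

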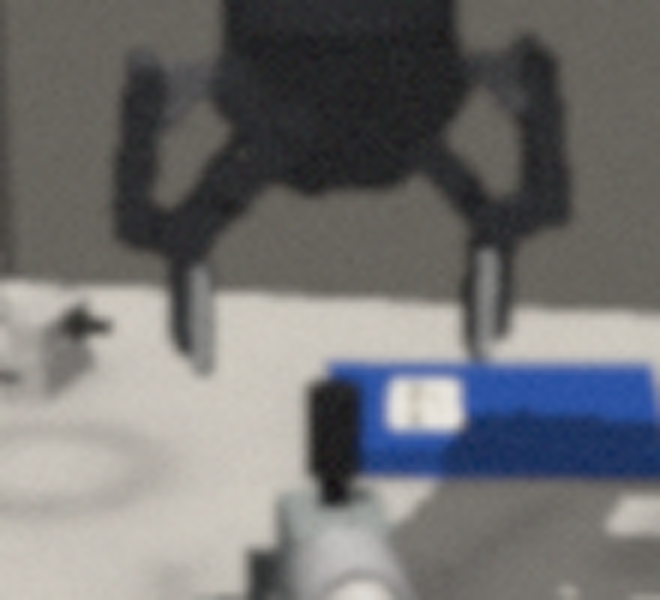

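View pics/t3.png

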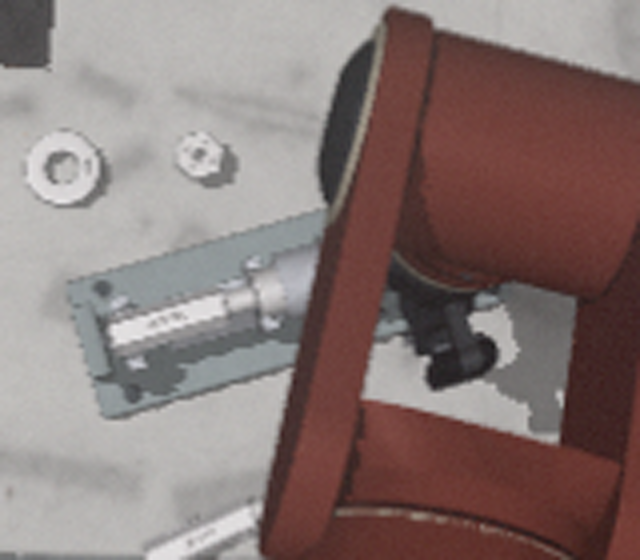

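Run:
```python
from h import *
import pickle
P=pickle.load(open('P0.pkl','rb'))['side'];W=pickle.load(open('W2.pkl','rb'))
s=state();M=rot(s['tool_rot']);t=s['tool_pos']
for w,sd in [((518,357),(205,372)),((248,357),(483,355))]:
    X,e=tri(ray(W,(w[0]/1.5,w[1]/1.5)),ray(P,(sd[0]/6+230,sd[1]/6+90))); print(X,e,M.T@(X-t))
```

```text
[ 0.55988133 -0.02716047  0.13765358] [np.float64(0.002068400045095792), np.float64(0.0020684000450960087)] [ 0.00784499  0.04159292 -0.038547  ]
[ 0.47589183 -0.05120713  0.13977512] [np.float64(0.0025841117524117167), np.float64(0.0025841117524116448)] [ 0.00968391 -0.04574529 -0.04092049]
```

The two views put the open fingertips about 39 mm behind the reported TCP, and the text says 13 mm. I'll close part way, staying wider than the 20 mm knob, and look again.

Emit:
apply_moves --commands '[{"linear": [0, 0, 0], "delta_rot": [0, 0, 0], "fingers": 130}, {"linear": [0, 0, 0], "delta_rot": [0, 0, 0], "fingers": 130}, {"linear": [0, 0, 0], "delta_rot": [0, 0, 0], "fingers": 130}, {"linear": [0, 0, 0], "delta_rot": [0, 0, 0], "fingers": 130}, {"linear": [0, 0, 0], "delta_rot": [0, 0, 0], "fingers": 130}, {"linear": [0, 0, 0], "delta_rot": [0, 0, 0], "fingers": 130}, {"linear": [0, 0, 0], "delta_rot": [0, 0, 0], "fingers": 130}, {"linear": [0, 0, 0], "delta_rot": [0, 0, 0], "fingers": 130}]'

```text
time: 3.8
tool_pos: [0.5213, -0.0465, 0.097]
tool_rot: [-0.0, 0.593, 0.805, -0.0]
contact_force: [0.1, 1.3, 0.1]
gripper_width: 0.489
```

Run:
```python
from h import *
import pickle
W=cam('wrist'); im=eyes.grab_frame('wrist'); pickle.dump(W,open('W4.pkl','wb'))
b=eyes.grab_frame('side')
im=np.hstack([cv2.resize(im[170:330,150:370],None,fx=2,fy=2.5,interpolation=cv2.INTER_CUBIC)[:400],cv2.resize(b[90:190,240:330],None,fx=4,fy=4,interpolation=cv2.INTER_CUBIC)])
cv2.imwrite('pics/c4.png',im[:,:,::-1]); print(im.shape)
s=state();print(s['tool_pos'],s['gripper_width'],s['contact_force'])
M=rot(s['tool_rot']);P=cam('side')
for d in (0,-.013,-.026,-.039,-.073): print(d,[((proj(P,s['tool_pos']+M@[0,y,d])-[240,90])*4+[440,0]).round(0) for y in (-.021,.021)],[((proj(W,s['tool_pos']+M@[.011,y,d])-[150,170])*[2,2.5]).round(0) for y in (-.021,.021)])
```

```text
(400, 800, 3)
[ 0.52135975 -0.04655072  0.09700397] 0.49150609142142365 [-0.32479725  1.1579999  -0.1969571 ]
0 [array([665., 314.]), array([583., 318.])] [array([142.,  91.]), array([285.,  91.])]
-0.013 [array([666., 290.]), array([583., 294.])] [array([137., 109.]), array([290., 109.])]
-0.026 [array([666., 266.]), array([583., 270.])] [array([131., 131.]), array([297., 131.])]
-0.039 [array([666., 241.]), array([582., 246.])] [array([124., 157.]), array([305., 157.])]
-0.073 [array([667., 176.]), array([582., 180.])] [array([ 97., 253.]), array([334., 253.])]
```

View pics/c4.png

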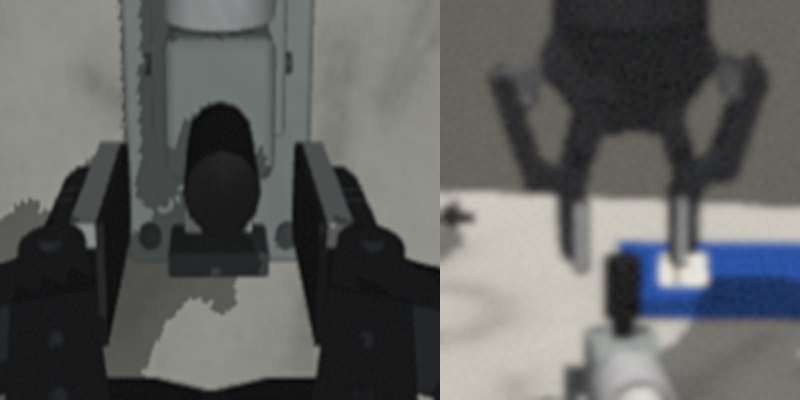

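Run:
```python
from h import *
import pickle
W=pickle.load(open('W2.pkl','rb'));W1=pickle.load(open('W1.pkl','rb'));P=pickle.load(open('P0.pkl','rb'))
im=cv2.imread('pics/w2.png')
g=cv2.cvtColor(im,cv2.COLOR_BGR2HSV)
for y in (130,200,240,300):
    print(y,[(x,tuple(int(v) for v in im[y,x])) for x in list(range(300,330,3))+list(range(445,480,3))])
for z in (0,.014): 
  for y,a,b in ((10,306,470),(300,321,460)):
    A=onz(W,(a/1.5-.2,y/1.5-.2),z);B=onz(W,(b/1.5-.2,y/1.5-.2),z);print(z,np.linalg.norm(A-B))
# two-pose wrist triangulation: handle end, nut centre
r=lambda W,u:ray(W,u)
print(tri(r(W,(388/1.5-.2,105/1.5-.2)),r(W1,(264/5+209.6,253/3+59.7))))
```

```text
130 [(300, (128, 134, 134)), (303, (127, 133, 133)), (306, (129, 136, 136)), (309, (100, 104, 105)), (312, (91, 93, 86)), (315, (108, 111, 104)), (318, (110, 112, 104)), (321, (110, 112, 103)), (324, (109, 111, 103)), (327, (109, 112, 103)), (445, (111, 113, 106)), (448, (110, 113, 105)), (451, (110, 112, 105)), (454, (110, 112, 105)), (457, (111, 113, 105)), (460, (110, 113, 105)), (463, (94, 96, 89)), (466, (99, 104, 103)), (469, (110, 115, 116)), (472, (111, 116, 117)), (475, (112, 117, 117)), (478, (113, 117, 118))]
200 [(300, (129, 135, 135)), (303, (129, 135, 135)), (306, (130, 136, 136)), (309, (131, 138, 139)), (312, (122, 129, 129)), (315, (90, 91, 85)), (318, (109, 111, 103)), (321, (112, 115, 106)), (324, (112, 115, 106)), (327, (111, 114, 106)), (445, (111, 113, 105)), (448, (113, 114, 107)), (451, (112, 114, 105)), (454, (113, 114, 106)), (457, (112, 114, 106)), (460, (99, 101, 94)), (463, (104, 108, 106)), (466, (129, 136, 137)), (469, (128, 135, 136)), (472, (129, 135, 135)), (475, (128, 134, 134)), (478, (128, 134, 134))]
240 [(300, (129, 135, 136)), (303, (130, 136, 
[... 516 characters left out ...]
5, 120, 121)), (306, (117, 122, 122)), (309, (118, 123, 124)), (312, (119, 125, 125)), (315, (113, 119, 120)), (318, (74, 76, 73)), (321, (99, 100, 95)), (324, (108, 111, 103)), (327, (107, 109, 102)), (445, (110, 111, 103)), (448, (109, 111, 104)), (451, (108, 111, 103)), (454, (109, 111, 104)), (457, (94, 96, 89)), (460, (111, 116, 115)), (463, (121, 127, 127)), (466, (117, 123, 123)), (469, (113, 118, 119)), (472, (109, 114, 115)), (475, (111, 116, 117)), (478, (111, 117, 116))]
0 0.08696317440366728
0 0.08616685330468454
0.014 0.08235030071824698
0.014 0.08159621966705265
(array([0.49609375, 0.03828192, 0.07349576]), [np.float64(9.114146548548078e-05), np.float64(9.114146548554598e-05)])
```

At half closure the tips sit about 28 mm behind the TCP. I'll trust the pictures. I'll go down 11 mm, which puts the tips near z = 0.113 beside the knob (97 to 128 mm) and is safe under either reading, then close.

Emit:
apply_moves --commands '[{"linear": [0, 0, 0.006], "delta_rot": [0, 0, 0], "fingers": 130}, {"linear": [0, 0, 0.011], "delta_rot": [0, 0, 0], "fingers": 130}, {"linear": [0, 0, 0.011], "delta_rot": [0, 0, 0], "fingers": 255}, {"linear": [0, 0, 0.011], "delta_rot": [0, 0, 0], "fingers": 255}, {"linear": [0, 0, 0.011], "delta_rot": [0, 0, 0], "fingers": 255}, {"linear": [0, 0, 0.011], "delta_rot": [0, 0, 0], "fingers": 255}, {"linear": [0, 0, 0.011], "delta_rot": [0, 0, 0], "fingers": 255}, {"linear": [0, 0, 0.011], "delta_rot": [0, 0, 0], "fingers": 255}]'

```text
time: 4.7
tool_pos: [0.5239, -0.0454, 0.0857]
tool_rot: [0.002, 0.594, 0.805, 0.003]
contact_force: [11.4, 3.4, -8.3]
gripper_width: 0.204
```

Run:
```python
from h import *
import pickle
W=cam('wrist'); im=eyes.grab_frame('wrist')
b=eyes.grab_frame('side')
im=np.hstack([cv2.resize(im[170:330,150:370],None,fx=2,fy=2.5,interpolation=cv2.INTER_CUBIC)[:400],cv2.resize(b[90:190,240:330],None,fx=4,fy=4,interpolation=cv2.INTER_CUBIC)])
cv2.imwrite('pics/c5.png',im[:,:,::-1])
plan([.5215,-.046,.086],107.5);print(state()['tool_pos'])
```

```text
lin [0.0001, -0.0025, -0.0003] rot [0.42, -0.01, -0.32] t 4.8 F [11.3  3.  -8.7] w 0.203
[ 0.52389815 -0.0453961   0.08566946]
```

View pics/c5.png

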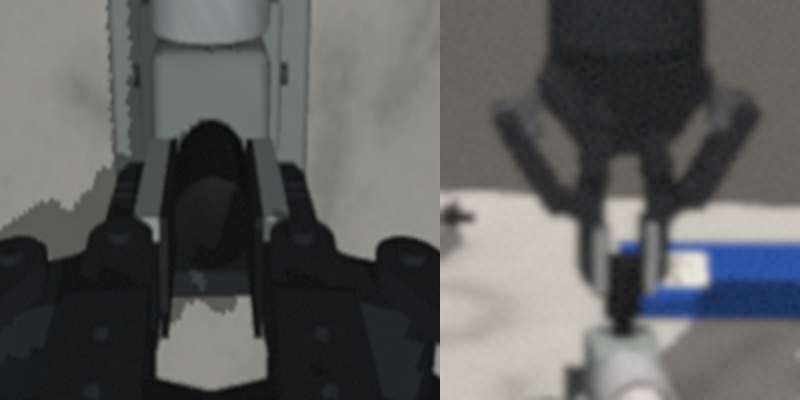

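Emit:
apply_moves --commands '[{"linear": [0, 0.002, 0], "delta_rot": [0, 0, 0], "fingers": 255}, {"linear": [-0.004, 0.002, 0], "delta_rot": [0, 0, 0], "fingers": 255}, {"linear": [-0.009, 0.002, 0], "delta_rot": [0, 0, 0], "fingers": 255}, {"linear": [-0.014, 0.002, 0], "delta_rot": [0, 0, 0], "fingers": 255}, {"linear": [-0.02, 0.002, 0], "delta_rot": [0, 0, 0], "fingers": 255}, {"linear": [-0.026, 0.002, 0], "delta_rot": [0, 0, 0], "fingers": 255}, {"linear": [-0.031, 0.002, 0], "delta_rot": [0, 0, 0], "fingers": 255}, {"linear": [-0.035, 0.002, 0], "delta_rot": [0, 0, 0], "fingers": 255}]'

```text
time: 5.6
tool_pos: [0.5344, -0.0785, 0.0856]
tool_rot: [-0.0, 0.594, 0.805, 0.002]
contact_force: [4.9, 5.1, -4.1]
gripper_width: 0.203
```

Run:
```python
from h import *
im=eyes.grab_frame('wrist'); cv2.imwrite('pics/w6.png',im[:,:,::-1])
s=state();print(s['tool_pos'],s['contact_force'],s['gripper_width'])
```

```text
[ 0.53451775 -0.07908721  0.08562901] [ 5.16018628  2.97793857 -3.46451917] 0.20452461130868058
```

View pics/w6.png

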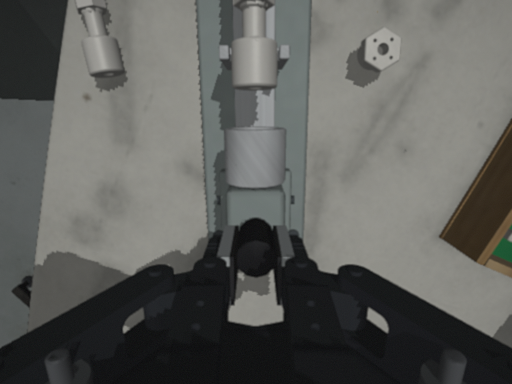

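The tailstock follows, and the sleeve at (255,128) is clear of the plug end at (255,88). About 8 mm remain, so I'll continue gently to the stop.

Emit:
apply_moves --commands '[{"linear": [-0.002, 0.001, 0], "delta_rot": [0, 0, 0], "fingers": 255}, {"linear": [-0.004, 0.001, 0], "delta_rot": [0, 0, 0], "fingers": 255}, {"linear": [-0.006, 0.001, 0], "delta_rot": [0, 0, 0], "fingers": 255}, {"linear": [-0.007, 0.001, 0], "delta_rot": [0, 0, 0], "fingers": 255}, {"linear": [-0.008, 0.001, 0], "delta_rot": [0, 0, 0], "fingers": 255}, {"linear": [-0.009, 0.001, 0], "delta_rot": [0, 0, 0], "fingers": 255}, {"linear": [-0.01, 0.001, 0], "delta_rot": [0, 0, 0], "fingers": 255}, {"linear": [-0.01, 0.001, 0], "delta_rot": [0, 0, 0], "fingers": 255}]'

```text
time: 6.45
tool_pos: [0.5366, -0.0859, 0.0856]
tool_rot: [-0.003, 0.593, 0.805, 0.002]
contact_force: [0.2, 12.1, -0.5]
gripper_width: 0.204
```

Run:
```python
from h import *
s=state();print(s['tool_pos'],s['contact_force'],s['gripper_width'])
import numpy as np
u=np.array([-.3005,.9538,0]); print((np.array(s['tool_pos'])-[.5239,-.0454,.0857])@u, np.array(s['contact_force'])@u)
```

```text
[ 0.53658942 -0.08589693  0.08558356] [ 0.19609956 12.11276436 -0.47460809] 0.20389852487320825
-0.042439141751630924 11.494226728276727
```

It is against the stop: the tool moved 42.4 mm and 11.5 N opposes it. I'll release the knob and rise.

Emit:
apply_moves --commands '[{"linear": [0.001, 0, 0], "delta_rot": [0, 0, 0], "fingers": 255}, {"linear": [0.002, 0, 0], "delta_rot": [0, 0, 0], "fingers": 0}, {"linear": [0.002, 0, 0], "delta_rot": [0, 0, 0], "fingers": 0}, {"linear": [0.002, 0, 0], "delta_rot": [0, 0, 0], "fingers": 0}, {"linear": [0.002, 0, 0], "delta_rot": [0, 0, 0], "fingers": 0}, {"linear": [0.002, 0, -0.02], "delta_rot": [0, 0, 0], "fingers": 0}, {"linear": [0.002, 0, -0.05], "delta_rot": [0, 0, 0], "fingers": 0}, {"linear": [0.002, 0, -0.09], "delta_rot": [0, 0, 0], "fingers": 0}]'

```text
time: 7.25
tool_pos: [0.5355, -0.0867, 0.175]
tool_rot: [-0.002, 0.594, 0.805, -0.001]
contact_force: [1.4, -0.6, -0.2]
gripper_width: 1.004
```

Run:
```python
from h import *
plan([.492,.052,.17],107.5);print(state()['tool_pos'])
```

```text
lin [0.1454, -0.0005, 0.0053] rot [-0.22, -0.11, -0.33] t 7.25 F [ 1.4 -0.6 -0.2] w 1.004
[ 0.53545427 -0.08672456  0.17501921]
```

Emit:
apply_moves --commands '[{"linear": [0.02, 0, 0], "delta_rot": [0, 0, 0], "fingers": 0}, {"linear": [0.055, 0, 0], "delta_rot": [0, 0, 0], "fingers": 0}, {"linear": [0.09, 0, 0], "delta_rot": [0, 0, 0], "fingers": 0}, {"linear": [0.12, 0, 0], "delta_rot": [0, 0, 0], "fingers": 0}, {"linear": [0.14, 0, 0], "delta_rot": [0, 0, 0], "fingers": 0}, {"linear": [0.145, 0, 0], "delta_rot": [0, 0, 0], "fingers": 0}, {"linear": [0.145, 0, 0], "delta_rot": [0, 0, 0], "fingers": 0}, {"linear": [0.145, 0, 0], "delta_rot": [0, 0, 0], "fingers": 0}]'

```text
time: 8.05
tool_pos: [0.4944, 0.0509, 0.1762]
tool_rot: [0.0, 0.594, 0.805, -0.0]
contact_force: [0.2, 0.4, -0.1]
gripper_width: 0.999
```

Run:
```python
from h import *
import pickle
eyes.grab_frame('side')
W=cam('wrist'); pickle.dump(W,open('W7.pkl','wb')); s=state(); print(s['tool_pos'],s['joint_vel'].round(3))
im=eyes.grab_frame('wrist'); cv2.imwrite('pics/w7.png',cv2.resize(im[:,:,::-1],None,fx=1.5,fy=1.5,interpolation=cv2.INTER_CUBIC))
im=eyes.grab_frame('side'); cv2.imwrite('pics/s7.png',cv2.resize(im[100:260,220:390,::-1],None,fx=3.5,fy=3.5,interpolation=cv2.INTER_CUBIC))
```

```text
[0.4944438  0.0508289  0.17609964] [-0.003  0.    -0.001 -0.     0.003  0.003]
```

View pics/w7.png

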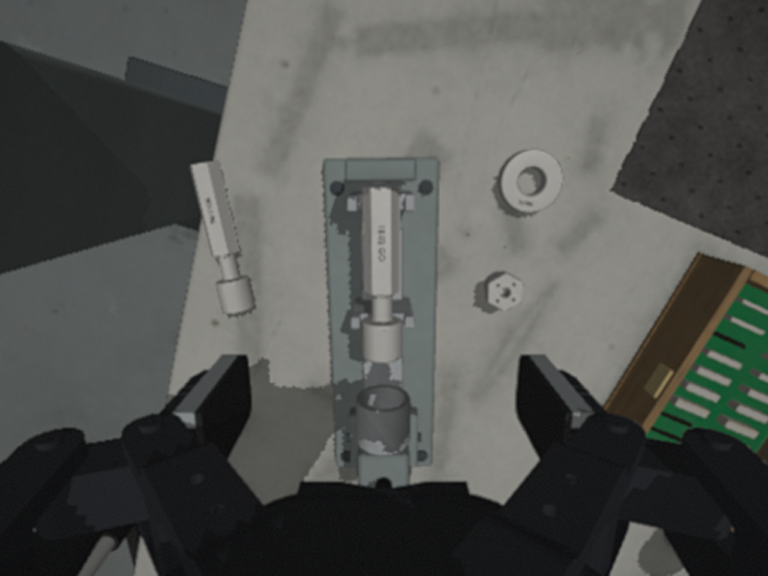

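View pics/s7.png

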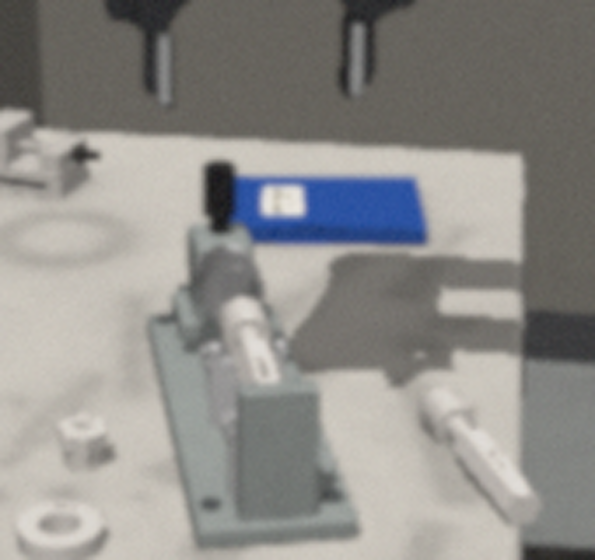

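Run:
```python
from h import *
import pickle
W=[pickle.load(open(f'W{i}.pkl','rb')) for i in (1,2,7)];S=cam('side')
r=lambda i,u:ray(W[i],u)
a=(381/1.5-.2,297/1.5-.2)
print(onz(W[2],a,.079), onz(W[2],(381/1.5-.2,188/1.5-.2),.079))
X,e=tri(ray(W[0],(264/5+209.6,253/3+59.7)),ray(W[1],(388/1.5-.2,105/1.5-.2)),ray(W[2],a));print('h end',X,e)
print('plug end z67', onz(W[2],(382/1.5,362/1.5),.0675))
# finger tips
s=state();M=rot(s['tool_rot']);t=s['tool_pos']
for w,sd in [((518,357),(165,103)),((248,357),(356,95))]:
    X,e=tri(ray(W[2],(w[0]/1.5,w[1]/1.5)),ray(S,(sd[0]/3.5+220,sd[1]/3.5+100))); print(X,e,M.T@(X-t))
c=np.array([.493,.049,0]);u=np.array([-.3005,.9538,0])
print(c-.011*u, c+.055*u, c-.055*u)
plan([.4921,.0519,.06],107.4)
```

```text
[0.49608617 0.03794403 0.079     ] [0.47679173 0.10092094 0.079     ]
h end [0.49607774 0.03804312 0.07791853] [np.float64(0.0007134477557474444), np.float64(0.000325928307768265), np.float64(0.000403471145949022)]
plug end z67 [ 0.51128873 -0.00888556  0.0675    ]
[0.53312689 0.07112418 0.21642291] [np.float64(0.0021631257380996505), np.float64(0.0021631257380995226)] [ 0.00795184  0.04297546 -0.04041286]
[0.44817578 0.04604134 0.21669456] [np.float64(0.00317057649943967), np.float64(0.003170576499439641)] [ 0.00898396 -0.0455953  -0.04067876]
[0.4963055 0.0385082 0.       ] [0.4764725 0.101459  0.       ] [ 0.5095275 -0.003459   0.       ]
lin [0.0017, -0.0019, 0.116] rot [-0.0, 0.01, -0.28] t 8.2 F [ 0.1 -0.8 -0.2] w 1.001
```

Handle end is at (0.496, 0.038) and its top at z ≈ 0.078, as expected. The open tips again read 40 mm behind the TCP. Going down to TCP z = 0.028 clears the rail and base under either reading.

Emit:
apply_moves --commands '[{"linear": [0.002, -0.002, 0.015], "delta_rot": [0, 0, -0.3], "fingers": 0}, {"linear": [0.002, -0.002, 0.04], "delta_rot": [0, 0, -0.3], "fingers": 0}, {"linear": [0.002, -0.002, 0.07], "delta_rot": [0, 0, -0.3], "fingers": 0}, {"linear": [0.002, -0.002, 0.1], "delta_rot": [0, 0, -0.3], "fingers": 0}, {"linear": [0.002, -0.002, 0.125], "delta_rot": [0, 0, -0.3], "fingers": 0}, {"linear": [0.002, -0.002, 0.14], "delta_rot": [0, 0, -0.3], "fingers": 0}, {"linear": [0.002, -0.002, 0.148], "delta_rot": [0, 0, -0.3], "fingers": 0}, {"linear": [0.002, -0.002, 0.148], "delta_rot": [0, 0, -0.3], "fingers": 0}]'

```text
time: 9.0
tool_pos: [0.49, 0.0529, 0.0261]
tool_rot: [-0.001, 0.591, 0.806, -0.001]
contact_force: [-0.7, -0.3, 0.1]
gripper_width: 1.002
```

Emit:
apply_moves --commands '[{"linear": [0, 0, 0], "delta_rot": [0, 0, 0], "fingers": 140}, {"linear": [0, 0, 0], "delta_rot": [0, 0, 0], "fingers": 140}, {"linear": [0, 0, 0], "delta_rot": [0, 0, 0], "fingers": 140}, {"linear": [0, 0, 0], "delta_rot": [0, 0, 0], "fingers": 140}, {"linear": [0, 0, 0], "delta_rot": [0, 0, 0], "fingers": 140}, {"linear": [0, 0, 0], "delta_rot": [0, 0, 0], "fingers": 140}, {"linear": [0, 0, 0], "delta_rot": [0, 0, 0], "fingers": 140}, {"linear": [0, 0, 0], "delta_rot": [0, 0, 0], "fingers": 140}]'

```text
time: 9.8
tool_pos: [0.4915, 0.0531, 0.028]
tool_rot: [-0.0, 0.591, 0.806, -0.0]
contact_force: [-0.2, 0.1, 1.1]
gripper_width: 0.451
```

Run:
```python
from h import *
s=state(); print(s['tool_pos'],s['contact_force'],s['gripper_width'])
im=eyes.grab_frame('wrist'); b=eyes.grab_frame('side')
im=np.hstack([cv2.resize(im[100:384,130:390],(400,437),interpolation=cv2.INTER_CUBIC),cv2.resize(b[130:239,240:340],(400,437),interpolation=cv2.INTER_CUBIC)])
cv2.imwrite('pics/c8.png',im[:,:,::-1])
plan([.492,.052,.028],107.4)
```

```text
[0.49152287 0.05310141 0.02797582] [-0.21434792  0.09076842  1.05133431] 0.4506590539389452
lin [-0.0012, 0.0001, -0.0] rot [-0.01, -0.0, 0.1] t 9.9 F [-0.2 -0.1 -0.2] w 0.45
```

View pics/c8.png

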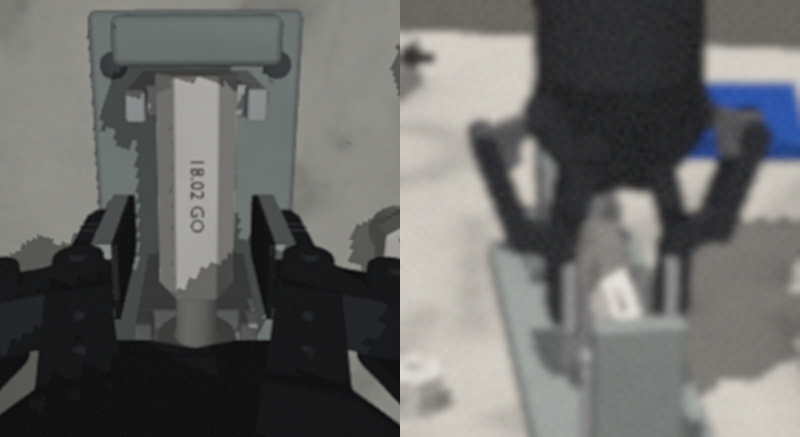

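The fingers straddle the handle, with the pads centred about 4.6 mm to the +y side of the gauge's middle. I'll go down 3 mm and close.

Emit:
apply_moves --commands '[{"linear": [-0.001, 0, 0.003], "delta_rot": [0, 0, 0], "fingers": 140}, {"linear": [-0.001, 0, 0.003], "delta_rot": [0, 0, 0], "fingers": 255}, {"linear": [-0.001, 0, 0.003], "delta_rot": [0, 0, 0], "fingers": 255}, {"linear": [-0.001, 0, 0.003], "delta_rot": [0, 0, 0], "fingers": 255}, {"linear": [-0.001, 0, 0.003], "delta_rot": [0, 0, 0], "fingers": 255}, {"linear": [-0.001, 0, 0.003], "delta_rot": [0, 0, 0], "fingers": 255}, {"linear": [-0.001, 0, 0.003], "delta_rot": [0, 0, 0], "fingers": 255}, {"linear": [-0.001, 0, 0.003], "delta_rot": [0, 0, 0], "fingers": 255}]'

```text
time: 10.7
tool_pos: [0.4917, 0.0521, 0.0249]
tool_rot: [-0.0, 0.591, 0.806, -0.0]
contact_force: [-0.5, 0.2, -0.4]
gripper_width: 0.245
```

Run:
```python
from h import *
s=state(); print(s['tool_pos'],s['contact_force'],s['ft_torque'],s['gripper_width'])
im=eyes.grab_frame('wrist'); b=eyes.grab_frame('side')
im=np.hstack([cv2.resize(im[100:384,130:390],(400,437),interpolation=cv2.INTER_CUBIC),cv2.resize(b[130:239,240:340],(400,437),interpolation=cv2.INTER_CUBIC)])
cv2.imwrite('pics/c9.png',im[:,:,::-1])
```

```text
[0.4916999  0.0521263  0.02485298] [-0.45829133  0.23176995 -0.36087891] [-0.05279749  0.05073608  0.02897214] 0.24485466762774108
```

View pics/c9.png

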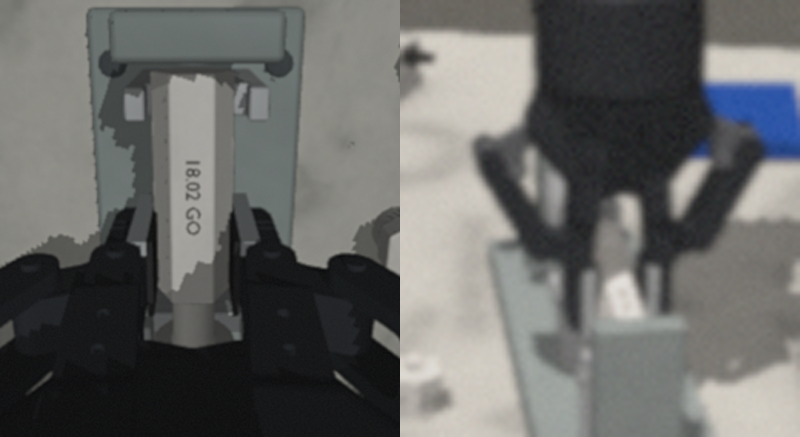

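The handle is gripped: the opening grew 3.5 mm over the knob's, which fits 24 mm. I'll lift slowly.

Emit:
apply_moves --commands '[{"linear": [0, 0, -0.001], "delta_rot": [0, 0, 0], "fingers": 255}, {"linear": [0, 0, -0.003], "delta_rot": [0, 0, 0], "fingers": 255}, {"linear": [0, 0, -0.006], "delta_rot": [0, 0, 0], "fingers": 255}, {"linear": [0, 0, -0.01], "delta_rot": [0, 0, 0], "fingers": 255}, {"linear": [0, 0, -0.014], "delta_rot": [0, 0, 0], "fingers": 255}, {"linear": [0, 0, -0.018], "delta_rot": [0, 0, 0], "fingers": 255}, {"linear": [0, 0, -0.02], "delta_rot": [0, 0, 0], "fingers": 255}, {"linear": [0, 0, -0.02], "delta_rot": [0, 0, 0], "fingers": 255}]'

```text
time: 11.6
tool_pos: [0.4923, 0.0521, 0.0456]
tool_rot: [0.0, 0.591, 0.806, 0.0]
contact_force: [-0.5, 0.4, -3.9]
gripper_width: 0.247
```

Run:
```python
from h import *
s=state(); print(s['tool_pos'],s['contact_force'],s['ft_torque'],s['gripper_width'])
im=eyes.grab_frame('wrist'); b=eyes.grab_frame('side')
im=np.hstack([cv2.resize(im[100:384,130:390],(400,437),interpolation=cv2.INTER_CUBIC),cv2.resize(b[130:239,240:340],(400,437),interpolation=cv2.INTER_CUBIC)])
cv2.imwrite('pics/c10.png',im[:,:,::-1])
```

```text
[0.49227162 0.05213571 0.04559268] [-0.53197064  0.39542045 -3.93673634] [ 0.06392302 -0.00676907 -0.02560056] 0.2472883560580076
```

View pics/c10.png

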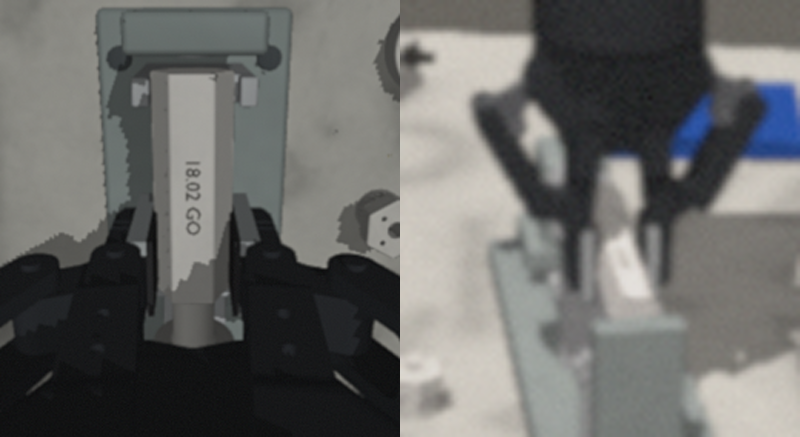

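The gauge came up with the jaws: the force shows 3.9 N of weight, and its place in the wrist view hasn't changed. I'll carry on to about 105 mm.

Emit:
apply_moves --commands '[{"linear": [0, 0, -0.004], "delta_rot": [0, 0, 0], "fingers": 255}, {"linear": [0, 0, -0.012], "delta_rot": [0, 0, 0], "fingers": 255}, {"linear": [0, 0, -0.022], "delta_rot": [0, 0, 0], "fingers": 255}, {"linear": [0, 0, -0.034], "delta_rot": [0, 0, 0], "fingers": 255}, {"linear": [0, 0, -0.046], "delta_rot": [0, 0, 0], "fingers": 255}, {"linear": [0, 0, -0.056], "delta_rot": [0, 0, 0], "fingers": 255}, {"linear": [0, 0, -0.066], "delta_rot": [0, 0, 0], "fingers": 255}, {"linear": [0, 0, -0.074], "delta_rot": [0, 0, 0], "fingers": 255}]'

```text
time: 12.5
tool_pos: [0.4921, 0.0521, 0.1202]
tool_rot: [0.0, 0.591, 0.806, 0.0]
contact_force: [-0.4, 0.1, -2.7]
gripper_width: 0.247
```

Emit:
apply_moves --commands '[{"linear": [0, 0, -0.004], "delta_rot": [0, 0, 0], "fingers": 255}, {"linear": [0, 0, -0.007], "delta_rot": [0, 0, 0], "fingers": 255}, {"linear": [0, 0, -0.009], "delta_rot": [0, 0, 0], "fingers": 255}, {"linear": [0, 0, -0.01], "delta_rot": [0, 0, 0], "fingers": 255}, {"linear": [0, 0, -0.01], "delta_rot": [0, 0, 0], "fingers": 255}, {"linear": [0, 0, -0.01], "delta_rot": [0, 0, 0], "fingers": 255}, {"linear": [0, 0, -0.01], "delta_rot": [0, 0, 0], "fingers": 255}, {"linear": [0, 0, -0.01], "delta_rot": [0, 0, 0], "fingers": 255}]'

```text
time: 13.3
tool_pos: [0.4917, 0.0522, 0.1288]
tool_rot: [-0.0, 0.591, 0.806, -0.0]
contact_force: [-0.7, -0.5, -2.9]
gripper_width: 0.246
```

Run:
```python
from h import *
s=state(); print(s['tool_pos'],s['contact_force'],s['ft_torque'],s['gripper_width'])
im=eyes.grab_frame('wrist'); b=eyes.grab_frame('side'); t=eyes.grab_frame('top'); cv2.imwrite('pics/t11.png',t[:,:,::-1])
im=np.hstack([cv2.resize(im[100:384,130:390],(400,437),interpolation=cv2.INTER_CUBIC),cv2.resize(b[90:265,230:390],(400,437),interpolation=cv2.INTER_CUBIC)])
cv2.imwrite('pics/c11.png',im[:,:,::-1])
```

```text
[0.49172719 0.05215097 0.12877413] [-0.67606346 -0.48099542 -2.90606987] [ 0.06082983 -0.00399013  0.03909341] 0.24556270936192184
```

View pics/c11.png

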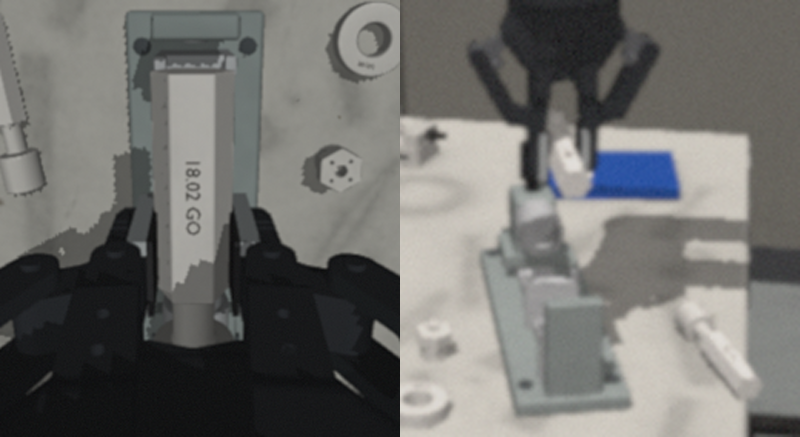

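The gauge is up about 104 mm and unchanged in the wrist view, so it is level with the tool. The rests are empty and the tailstock is still back. I'll hold for over 3 s.

Emit:
apply_moves --commands '[{"linear": [0, 0, 0], "delta_rot": [0, 0, 0], "fingers": 255}, {"linear": [0, 0, 0], "delta_rot": [0, 0, 0], "fingers": 255}, {"linear": [0, 0, 0], "delta_rot": [0, 0, 0], "fingers": 255}, {"linear": [0, 0, 0], "delta_rot": [0, 0, 0], "fingers": 255}, {"linear": [0, 0, 0], "delta_rot": [0, 0, 0], "fingers": 255}, {"linear": [0, 0, 0], "delta_rot": [0, 0, 0], "fingers": 255}, {"linear": [0, 0, 0], "delta_rot": [0, 0, 0], "fingers": 255}, {"linear": [0, 0, 0], "delta_rot": [0, 0, 0], "fingers": 255}]'

```text
time: 14.25
tool_pos: [0.4919, 0.0521, 0.129]
tool_rot: [-0.0, 0.591, 0.806, -0.0]
contact_force: [0.4, -0.2, -2.4]
gripper_width: 0.249
```

Emit:
apply_moves --commands '[{"linear": [0, 0, 0], "delta_rot": [0, 0, 0], "fingers": 255}, {"linear": [0, 0, 0], "delta_rot": [0, 0, 0], "fingers": 255}, {"linear": [0, 0, 0], "delta_rot": [0, 0, 0], "fingers": 255}, {"linear": [0, 0, 0], "delta_rot": [0, 0, 0], "fingers": 255}, {"linear": [0, 0, 0], "delta_rot": [0, 0, 0], "fingers": 255}, {"linear": [0, 0, 0], "delta_rot": [0, 0, 0], "fingers": 255}, {"linear": [0, 0, 0], "delta_rot": [0, 0, 0], "fingers": 255}, {"linear": [0, 0, 0], "delta_rot": [0, 0, 0], "fingers": 255}]'

```text
time: 15.05
tool_pos: [0.4919, 0.0521, 0.129]
tool_rot: [0.0, 0.591, 0.806, 0.0]
contact_force: [0.4, -0.1, -3.0]
gripper_width: 0.247
```

Emit:
apply_moves --commands '[{"linear": [0, 0, 0], "delta_rot": [0, 0, 0], "fingers": 255}, {"linear": [0, 0, 0], "delta_rot": [0, 0, 0], "fingers": 255}, {"linear": [0, 0, 0], "delta_rot": [0, 0, 0], "fingers": 255}, {"linear": [0, 0, 0], "delta_rot": [0, 0, 0], "fingers": 255}, {"linear": [0, 0, 0], "delta_rot": [0, 0, 0], "fingers": 255}, {"linear": [0, 0, 0], "delta_rot": [0, 0, 0], "fingers": 255}, {"linear": [0, 0, 0], "delta_rot": [0, 0, 0], "fingers": 255}, {"linear": [0, 0, 0], "delta_rot": [0, 0, 0], "fingers": 255}]'

```text
time: 15.85
tool_pos: [0.4919, 0.0521, 0.129]
tool_rot: [0.0, 0.591, 0.806, -0.0]
contact_force: [-1.2, -0.5, -3.9]
gripper_width: 0.246
```

Emit:
apply_moves --commands '[{"linear": [0, 0, 0], "delta_rot": [0, 0, 0], "fingers": 255}, {"linear": [0, 0, 0], "delta_rot": [0, 0, 0], "fingers": 255}, {"linear": [0, 0, 0], "delta_rot": [0, 0, 0], "fingers": 255}, {"linear": [0, 0, 0], "delta_rot": [0, 0, 0], "fingers": 255}, {"linear": [0, 0, 0], "delta_rot": [0, 0, 0], "fingers": 255}, {"linear": [0, 0, 0], "delta_rot": [0, 0, 0], "fingers": 255}, {"linear": [0, 0, 0], "delta_rot": [0, 0, 0], "fingers": 255}, {"linear": [0, 0, 0], "delta_rot": [0, 0, 0], "fingers": 255}]'

```text
time: 16.65
tool_pos: [0.4919, 0.0521, 0.129]
tool_rot: [0.0, 0.591, 0.806, 0.0]
contact_force: [0.0, -0.0, -3.1]
gripper_width: 0.246
```

Run:
```python
from h import *
s=state(); print(s['time'],s['tool_pos'],s['contact_force'],s['gripper_width'])
im=eyes.grab_frame('wrist'); b=eyes.grab_frame('side')
im=np.hstack([cv2.resize(im[100:384,130:390],(400,437),interpolation=cv2.INTER_CUBIC),cv2.resize(b[90:265,230:390],(400,437),interpolation=cv2.INTER_CUBIC)])
cv2.imwrite('pics/c12.png',im[:,:,::-1])
a=cv2.imread('pics/c11.png'); print(cv2.absdiff(a,im[:,:,::-1].copy()).mean())
```

```text
16.65 [0.49188924 0.05214302 0.12903352] [ 0.01436708 -0.01466808 -3.11743816] 0.24571356741994735
1.3102154843630816
```

View pics/c12.png

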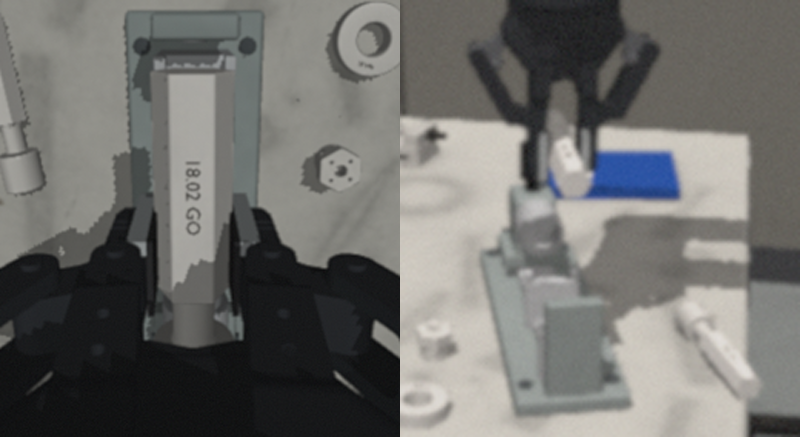

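The pictures before and after the hold match, so the gauge has been still and level. Handing in.

```bash
python3 -c "
from plant import job_done
print(job_done())"
```

```text
the job is handed in; nothing more can be done
None
```

I slid the tailstock back to its stop, then gripped the gauge by its hexagonal handle and lifted it straight up about 104 mm. I held it for over 3 s and handed the job in still holding it, at about 17 s of the 48 s allowed.

**Tailstock:** I drew it back by its knob until the tool had moved 42 mm and 11.5 N opposed it. The side views afterwards show it still back, with the sleeve clear.

**Last checks:**
- The force reading shows about 3 N of weight in the grip, and the jaw opening stayed steady at 0.246.
- The tool stayed within 0.2 mm over the hold, and the gauge looks unmoved and level in the wrist view. I judged level by that view and did not measure the angle.
- In the wrist view before and after the hold, the nut, the ring and the visible part of the other gauge look unmoved. I did not measure their positions against the start.

**Disagreements:**
- The open fingertips measured about 39 mm behind the reported TCP, against the 13 mm in the text. At half closure they were about 28 mm behind. I set both grip heights from the pictures, keeping clearance for either reading, and both grips held.
- An early height for the handle, from nearly parallel views, was wrong (87 to 100 mm). Wrist views from three places gave 78 mm, against 79 mm expected.

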